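# Seat the loaded sample carousel in the analyser

## Robot

A 7-joint arm with a two-finger parallel gripper is mounted at the origin on the work surface. World frame = base frame: x ahead of the robot, y to its left, z up, the work surface at z = 0. Lengths are in mm, angles in rad, forces in N, time in s.
With the tool pointing down it reaches from about 400 to 875 mm from the base axis. Payload 4.4 kg.
Tool frame: the origin (TCP) lies between the finger pads; the fingertips stand 22 mm ahead of it and the grasp point (between the pads) lies 3 mm ahead of it (ctrl.tcp_to_tips is the distance from the TCP to the fingertips, in mm); z points along the fingers, y is the line along which they close (so a half turn about z gives the same grasp; the last joint's range is limited). The gripper opens to 85 mm and grips with 20 to 120 N. Pads are 22 mm wide; open, the fingers measure 114 mm over their backs; the gripper's body (76 mm by 85 mm) begins 54 mm behind the grasp point. The pads swing forward as they close: fully open they stand 13 mm farther back than shut.
Start: joints at [1.151, 0.628, 0.038, 1.517, -0.027, 0.996, -0.02], TCP at [225.229, -609.745, 253.313] pointing down, gripper open.
Joint ranges: [-3.06, 3.06], [-0.37, 2.12], [-1.25, 1.32], [0.18, 2.47], [-1.1, 4.24], [0.23, 1.98], [-2.94, 2.94]. Speed limits (rad/s): [2.57, 2.57, 3.14, 3.14, 3.14, 3.14, 3.14].

## Interface

Orientations are given as a 3x3 rotation matrix whose columns are the frame's x, y, z axes.
In Python, from station import ctrl gives the robot as it stands.
- The arm moves only by the tool send_rows, never from a script. Its argument "steps" is a list of rows, each a list of 4 numbers: the shift along the world's x, y, z in cm, then the turn about the world's z in degrees. In form: [[tx, ty, tz, spin], ...]. A call has 1 to 5 rows; each row is the pose to reach, as a shift and turn from the pose commanded when the call began; what a row does not reach only later rows make up. A row lasts 1/10 s, in which the tool goes at most 50 mm and 8.59 degrees, less where a joint would pass 70% of its speed; a pose out of reach is approached as far as the arm can. A call with a gripper value outside its range is refused whole. "claw" is the finger opening in cm, from 0 to 8.54, set as the call begins (left out, the last holds). The fingers move at their own pace and stop on an object; "grip_force" is the grip in N (left out, the last holds). Time passes only in rows, so rows that repeat a pose let the fingers close. It gives the time, the measured TCP pose, the force, the opening and the grip force at its end, in the units of the state.
- ctrl.get_state(): the state, without advancing time (a new reading comes with each control period).
- ctrl.capture(name): name is "scene" or "top"; returns a dict with "color" (400x640x3 uint8, red, green, blue), "fx", "fy", "cx", "cy" (pixels), "rvec" (rotation vector, rad) and "tvec" (3), from world to camera coordinates, as OpenCV has them. Camera axes: x right, y down, z forward; pixel columns grow to the right and rows downward; lengths in mm; the calibration is good to about 2 mm. A picture is of the moment at which its call begins. There is no depth.
- ctrl.hand_in(): hands the job in; it is judged then, once.
Trained networks look in a picture, given as the dict that the camera call returned (one of the last four; its "shot" number tells which), for a name from the list of things; names that differ only in an ending like _2 or _b are one class to them, and where a whole thing is asked for, a point or a joint stands for the part that bears it (a point fixed in the world has none). Each returns a list of dicts, best first, with "confidence" (0 to 1); they miss things now and then, are a little off and sometimes report something else, mostly with a low value. They report only what shows in the picture. A call takes as long as a camera call.
- ctrl.outline_of(picture, target): "mask" (400x640 bool, what is visible of it) and "centre" ([column, row] in pixels, amid what is visible of it).
The state is a dict: "time": time; "q": joint angles; "dq": joint speeds; "tau": joint torques, N m; "position": TCP position; "tool_rot": TCP orientation; "ft_force": force on the tool from outside, world axes, zero at the start; "wrist_torque": the same for the moment, N m; "gripper_width": opening from 0.0 (shut) to 1.0 (fully open); "grip_force": force on a finger pad.
Only numpy, scipy, OpenCV 4.12 (cv2) and the standard library are available. Lean on these libraries where they do the work, as an engineer would, in place of code of your own. Each camera call takes 0.05 s, during which the arm holds its last target. There are 200 camera calls.

## Task

Lift the sample carousel that carries the tubes by its handle, keep it upright, and set it down into the round pocket of the analyser's deck. It has to drop onto the drive bar in the pocket: shuffle and turn it lightly until it falls fully home, without pressing hard on it or wrenching the drive, then let go. Leave the empty carousel and the other things on the bench where they are.

Things in the scene. Friction and masses are not known exactly. Their poses are not given: they have to be found in the camera images.
- carousel: Sample carousel with tubes: grey plastic, 120 mm tall, 0.24 to 0.42 kg, upright on the bench. Origin: centre of its underside, z up its axis. From below: round foot (radius 46, 26 mm high), disc (radius 58, from 26 to 40 mm above the origin), 12 capped tubes fixed in it on a 47 mm radius, up to 74 mm, and a central stem (radius 7) bearing the flat handle.
- carousel_handle (a point): Centre of the loaded carousel's handle, 102 mm above its underside. The handle is an upright plate 44 mm long (carousel x), 14 mm thick (carousel y, the way to grip it), 36 mm high. Axes as the carousel's.
- carousel_foot (a point): Centre of the flat underside of the carousel's foot, where two slots cross, one along the carousel's x, one along its y. Each slot is 11 mm wide, 14 mm deep and 65 mm long, and takes the drive bar. Axes as the carousel's.
- analyser: Bench analyser, fixed: grey deck, top 100 mm above the bench, with the black-lined carousel pocket; white housing 220 mm tall on its +y side, from 140 mm off the pocket's centre. On the deck's far left corner a parked sampling arm and wash block, up to 190 mm above the bench, 115 mm or more from the pocket's axis. Origin: on the bench under the pocket's centre; turned a little about z.
- pocket (a point): Centre of the floor of the analyser's pocket, 78 mm above the bench, 22 mm below the deck's top. Round, radius 49 mm, so the carousel's foot has 3 mm all round; 4 mm bevel at the mouth. Fully home, the carousel stands upright with its underside on this floor; when not keyed it rides on the drive bar, 12 mm too high. Axes as the analyser's, not the bar's.
- drive_top (a point): Middle of the top of the drive bar across the pocket's floor: 50 mm long, 7 wide, 12 high. Its direction is not measured: it lies at any angle, as the drive stopped; axes here are the analyser's. A slot goes over it in four ways, 90 degrees apart, with 2 mm play either side (about 4 degrees either way if centred). The geared drive does not turn by hand.
- empty_carousel: A second, empty carousel of the same shape without tubes (0.26 kg), to be left alone. Origin: centre of its underside.
- rack_a: Black rack with ten tubes and two arched end handles, 55 x 134 mm, 103 mm tall. Leave alone. Origin: centre of its underside.
- rack_b: The same sort of rack with eight tubes, 55 x 112 mm, 103 mm tall. Leave alone. Origin: centre of its underside.
- waste_cup: Grey plastic cup, rim radius 35, 75 mm tall. Leave alone. Origin: centre of its underside.
- tip_box: Box of pipette tips, white with a clear cover, 88 x 125 mm, 70 mm tall. Leave alone. Origin: centre of its underside.
- marker: Black marker pen lying on the bench, 130 mm long, 12 mm thick. Leave alone. Origin: under its middle.
- red_rack: Red block rack with tubes, 75 x 130 mm, 66 mm tall. Leave alone. Origin: centre of its underside.
- wash_bottle: White bottle, radius 32, 170 mm tall. Leave alone. Origin: centre of its underside.

How it is judged (in metres and radians):
At the end, for the whole second after the job is handed in: The loaded carousel stands at rest in the analyser's pocket, fully home on the drive: its underside within 2.5 mm of the pocket's floor and within 4 mm of its centre, upright to 2 degrees, let go (z of carousel in the frame of pocket between -0.003 and 0.0025 m and horizontal distance between carousel and pocket below 0.004 m and angle between carousel's own z axis and vertical below 0.035 rad and linear speed of carousel below 0.02 m/s); the robot touches nothing.
It fails at once if the carousel is pressed against the analyser or its drive with more than 50 N (contact force between carousel and analyser above 50 N).
It fails at once if the carousel with the tubes is tipped by more than 30 degrees (angle between carousel's own z axis and vertical above 0.52 rad).
It fails at once if the empty carousel or another thing on the bench is moved by more than 30 mm (distance of any of empty_carousel, rack_a, rack_b, waste_cup, tip_box, marker, red_rack, wash_bottle from where it was at the start of the episode above 0.03 m).
It also fails if it takes over 54 s, if anything falls off the work surface, if the arm or the gripper's body presses on something with over 40 N, if the wrist force passes 120 N, or if a joint passes its speed limit or range.

## Working session

There is one attempt and no reset: what is moved stays moved. The work goes in short steps, Python scripts to look and compute and a tool call to move; the robot and the scene stay as the last step left them, time stands still between calls to the robot, and variables do not carry over. Pictures are saved under pics/ and viewed, at most 10 in all, crops included, and the job is handed in when it is done.

Besides the shell and the picture viewer there is one more tool, called after "Request:" in YAML: its name, and indented under it one key for each argument. send_rows: Moves the arm, as the interface text tells. Its arguments: {"type":"object","properties":{"steps":{"type":"array","items":{"type":"array","items":{"type":"number"}}},"claw":{"type":"number"},"grip_force":{"type":"number"}},"required":["steps"]}

```bash
mkdir -p pics; ls; cat > h.py <<'E'
import numpy as np, cv2
from station import ctrl
def P(c):
    R=cv2.Rodrigues(np.array(c["rvec"],float))[0]; t=np.array(c["tvec"],float).ravel(); return R,t
def ray(c,uv,z):
    R,t=P(c); d=R.T@np.array([(uv[0]-c["cx"])/c["fx"],(uv[1]-c["cy"])/c["fy"],1]); o=-R.T@t
    return o+d*(z-o[2])/d[2]
def proj(c,p):
    R,t=P(c); q=(R@np.atleast_2d(p).T).T+t; return np.c_[q[:,0]/q[:,2]*c["fx"]+c["cx"],q[:,1]/q[:,2]*c["fy"]+c["cy"]]
def save(c,n,s=1,crop=None):
    im=c["color"][:,:,::-1]
    if crop: im=im[crop[1]:crop[3],crop[0]:crop[2]]
    cv2.imwrite("pics/"+n,cv2.resize(im,None,fx=s,fy=s,interpolation=cv2.INTER_CUBIC))
E
python3 - <<'E'
from h import *
for n in ("scene","top"):
    c=ctrl.capture(n); save(c,n+"0.png",1.25)
    R,t=P(c); print(n,c["fx"],c["cx"],c["cy"],(-R.T@t).round(0),R.round(2).tolist())
    for k,z in (("carousel",74),("carousel_handle",102),("empty_carousel",102),("pocket",78),("drive_top",90),("analyser",100),("carousel_foot",0)):
        try:
            for d in ctrl.outline_of(c,k)[:2]:
                print(k,round(d["confidence"],2),np.round(d["centre"],1),d["mask"].sum(),ray(c,d["centre"],z).round(1))
        except Exception as e: print(k,e)
s=ctrl.get_state();print(s["time"],s["tool_rot"],s["ft_force"])
E
```

```text
pics
scene 363.73513126262554 327.6021112404633 192.9247637827113 [1060. -469. 1010.] [[0.55, 0.83, 0.01], [0.7, -0.46, -0.55], [-0.45, 0.31, -0.84]]
carousel 0.64 [473.6 134.6] 16652 [629.9 432.2  74. ]
carousel 0.61 [272.7 230.6] 1160 [ 576.  -326.3   74. ]
carousel_handle 0.87 [271.8 234.4] 1167 [ 599.5 -338.4  102. ]
empty_carousel 0.6 [337.2 194.7] 945 [ 590.5 -112.6  102. ]
pocket 0.75 [475.  137.2] 16924 [642.9 423.7  78. ]
drive_top 0.72 [477.9 134.3] 16813 [644.3 430.1  90. ]
analyser 0.95 [477.  132.9] 16611 [642.7 422.5 100. ]
carousel_foot 0.6 [273.8 229.7] 1228 [ 536.8 -310.7   -0. ]
top 409.0651421604943 320.7732488946817 206.37580216256669 [ 384. -136. 1020.] [[0.04, -1.0, 0.0], [-0.97, -0.04, -0.23], [0.23, 0.01, -0.97]]
carousel_handle 0.56 [399.7 228.2] 1828 [ 556.7 -312.4  102. ]
empty_carousel 0.74 [302.2 235.5] 1797 [530.5 -91.4 102. ]
pocket 0.82 [ 96.9 181.5] 31088 [644.  407.8  78. ]
drive_top 0.86 [ 98.5 182.4] 30830 [638.6 396.7  90. ]
drive_top 0.64 [398.9 231.4] 1825 [ 551.4 -312.8   90. ]
analyser 0.83 [ 93.4 181. ] 31018 [638.8 403.4 100. ]
carousel_foot 0.62 [397.2 230.6] 1838 [ 569.5 -325.6    0. ]
0.8 [[ 9.38061603e-01  3.46468504e-01  6.49495841e-05]
 [ 3.46468505e-01 -9.38061605e-01 -6.42595983e-06]
 [ 5.87003185e-05  2.85309315e-05 -9.99999998e-01]] [ 0.63048381 -0.18625932 -0.5254784 ]
```

View pics/top0.png

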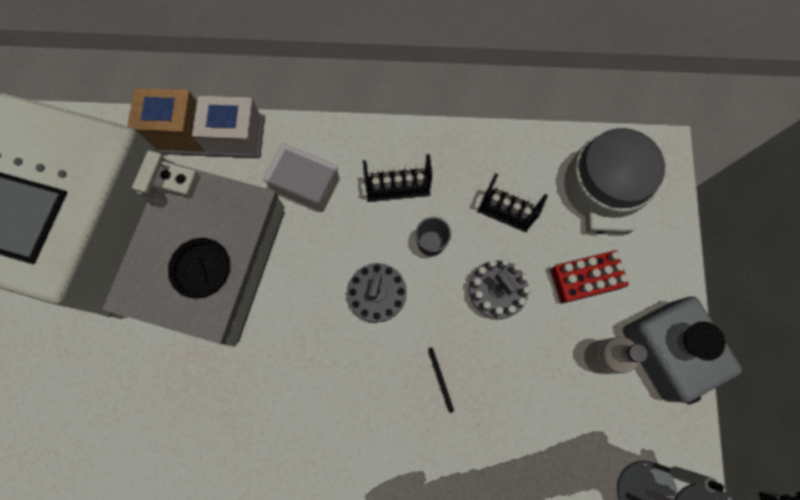

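View pics/scene0.png

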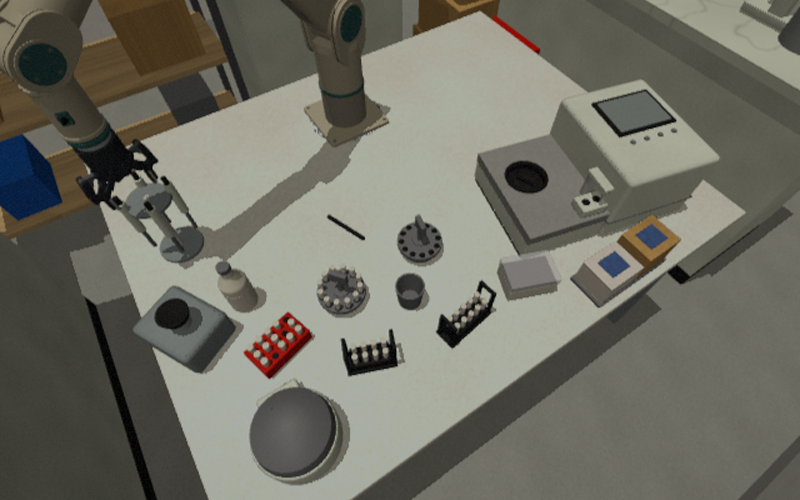

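```bash
cat >> h.py <<'E'
from scipy.optimize import least_squares
a=np.linspace(0,2*np.pi,40,endpoint=False)
def ring(r,z): return np.c_[r*np.cos(a),r*np.sin(a),0*a+z]
BODY=np.vstack([ring(46,0),ring(58,26),ring(58,40),ring(52,74),ring(22,110)])
def silc(c,p,body=BODY):
    h=cv2.convexHull(proj(c,body+p).astype(np.float32)); m=cv2.moments(h); return np.array([m["m10"],m["m01"]])/m["m00"]
def maskc(m):
    n,l,s,_=cv2.connectedComponentsWithStats(m.astype(np.uint8)); k=1+np.argmax(s[1:,4])
    h=cv2.convexHull(np.argwhere(l==k)[:,::-1].astype(np.float32)); mm=cv2.moments(h); return np.array([mm["m10"],mm["m01"]])/mm["m00"]
def plate(yaw,z=120,dx=22,dy=7):
    R=np.array([[np.cos(yaw),-np.sin(yaw)],[np.sin(yaw),np.cos(yaw)]])
    q=np.array([[-dx,-dy],[dx,-dy],[dx,dy],[-dx,dy]])@R.T
    return np.c_[q,[z]*4]
E
python3 - <<'E'
from h import *
C={n:ctrl.capture(n) for n in("scene","top")}
guess={"scene":(272,232),"top":(398,230)}; out=[]
for n,c in C.items():
    for d in ctrl.outline_of(c,"carousel_handle")+ctrl.outline_of(c,"carousel_foot"):
        if np.hypot(*(np.array(d["centre"])-guess[n]))<12 and d["mask"].sum()<3000:
            mc=maskc(d["mask"])
            r=least_squares(lambda p:silc(c,[*p,0])-mc,[560,-315]); print(n,mc,d["mask"].sum(),r.x.round(1))
c=C["top"];g=cv2.cvtColor(c["color"],cv2.COLOR_RGB2GRAY)
# pocket: dark blob
for n,uv in(("top",(159,214)),("scene",(420,141))):
    c=C[n];g=cv2.cvtColor(c["color"],cv2.COLOR_RGB2GRAY)
    m=np.zeros_like(g);u,v=uv;m[v-35:v+35,u-35:u+35]=g[v-35:v+35,u-35:u+35]<35
    mc=maskc(m);print(n,mc,m.sum(),ray(c,mc,100).round(1))
c=C["top"]
ims=[]
for (u,v) in((398,230),(159,214)):
    im=c["color"][v-30:v+30,u-30:u+30,::-1]
    im=cv2.resize(im,(390,390),interpolation=cv2.INTER_CUBIC).astype(float)
    ims.append(np.clip(im*(1 if u>200 else 3),0,255))
c=C["scene"]; u,v=272,230
cv2.imwrite("pics/crops.png",np.hstack(ims))
E
```

```text
scene [272.51254622 231.02945061] 1278 [ 560.7 -322.1]
scene [272.7503386  231.71211437] 1113 [ 563.1 -322.6]
top [398.74       230.86724638] 1748 [ 562.  -321.4]
top [398.68875106 230.75030542] 1806 [ 562.3 -321.3]
top [158.928464   214.05884565] 1816 [566.6 240.  100. ]
scene [420.70944882 141.19501312] 660 [566.8 238.4 100. ][ WARN:0@1.902] global loadsave.cpp:1063 imwrite_ Unsupported depth image for selected encoder is fallbacked to CV_8U.
```

View pics/crops.png

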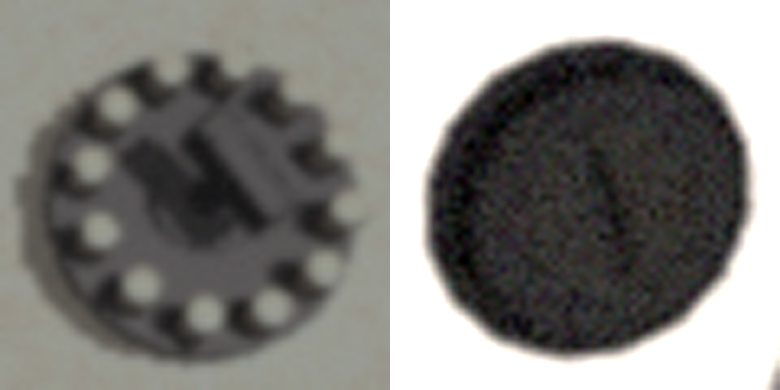

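```bash
python3 - <<'E'
from h import *
cs=[ctrl.capture("top") for _ in range(5)]; c=cs[0]
g=np.mean([x["color"].astype(float).mean(2) for x in cs],0)
up=lambda x:x.astype(np.float32)
def samp(p): q=proj(c,p).astype(np.float32); return cv2.remap(up(g),q[:,0:1].copy(),q[:,1:2].copy(),cv2.INTER_CUBIC).mean()
# handle: inside top rect minus outside lines at its long sides
s=np.linspace(-19,19,15)
best=[]
def ln(x,y,yaw,off,z): return np.c_[x+s*np.cos(yaw)-off*np.sin(yaw),y+s*np.sin(yaw)+off*np.cos(yaw),0*s+z]
cu=lambda px,py:(368+px/6.5-.5,200+py/6.5-.5)
print([ray(c,cu(*p),120).round(1) for p in((195,135),(262,225),(235,110),(290,190),(242,160))])
for yaw in np.radians(np.arange(20,56,2)):
  for x in np.arange(552,573,1.):
    for y in np.arange(-332,-311,1.):
      i=np.mean([samp(ln(x,y,yaw,o,120)) for o in(-5,0,5)]); best.append((i-.5*samp(ln(x,y,yaw,10,120))-.5*samp(ln(x,y,yaw,-10,120)),np.degrees(yaw),x,y))
best.sort(reverse=True); print(np.round(best[:6],1))
# bar dark line
b=[]
s=np.linspace(-20,20,17)
for yaw in np.radians(np.arange(-10,50,2)):
  for x in np.arange(555,579,1.):
    for y in np.arange(225,252,1.):
      b.append((samp(ln(x,y,yaw,0,84))-.5*samp(ln(x,y,yaw,7,84))-.5*samp(ln(x,y,yaw,-7,84)),np.degrees(yaw),x,y))
b.sort(); print(np.round(b[:8],2))
E
```

```text
[array([ 571.2, -304. ,  120. ]), array([ 540.7, -326.9,  120. ]), array([ 580.6, -317.9,  120. ]), array([ 553.3, -336.6,  120. ]), array([ 563.1, -320.2,  120. ])]
[[  23.3   34.   563.  -323. ]
 [  23.3   36.   563.  -323. ]
 [  23.2   34.   563.  -324. ]
 [  23.2   36.   563.  -324. ]
 [  23.1   36.   562.  -324. ]
 [  23.1   38.   563.  -323. ]]
[[ -7.05  24.   568.   237.  ]
 [ -7.02  24.   567.   236.  ]
 [ -7.01  24.   569.   237.  ]
 [ -7.    26.   568.   237.  ]
 [ -6.99  26.   566.   236.  ]
 [ -6.99  26.   567.   236.  ]
 [ -6.97  22.   568.   237.  ]
 [ -6.96  22.   569.   237.  ]]
```

Request:
send_rows:
  steps:
    - [6.8,5.8,0,3.4]
    - [13.5,11.5,0,7]
    - [20.2,17.3,0,10.5]
    - [27,23,0,14]
    - [33.7,28.8,0,17]
  claw: 7

```text
time: 1.85
position: [416.7, -446.1, 253.5]
tool_rot: [[0.795, 0.607, 0.0], [0.607, -0.795, -0.0], [0.0, 0.001, -1.0]]
ft_force: [0.9, -0.5, -0.2]
gripper_width: 0.822
grip_force: 0.0
```

Request:
send_rows:
  steps:
    - [0,0,0,0]
    - [0,0,0,0]

```text
time: 2.05
position: [416.7, -446.2, 253.4]
tool_rot: [[0.794, 0.608, 0.0], [0.608, -0.794, 0.0], [0.0, 0.0, -1.0]]
ft_force: [-0.4, -0.6, 0.1]
gripper_width: 0.819
grip_force: 0.0
```

Request:
send_rows:
  steps:
    - [3.6,3.1,0,0]
    - [7.2,6.2,0,-1]
    - [10.9,9.3,0,-1]
    - [14.6,12.4,0,-1]
    - [14.6,12.4,-4,-1]

```text
time: 2.55
position: [570.8, -319.2, 218.0]
tool_rot: [[0.802, 0.598, 0.016], [0.598, -0.802, -0.002], [0.012, 0.011, -1.0]]
ft_force: [1.3, -0.3, -1.3]
gripper_width: 0.819
grip_force: 0.0
```

```bash
python3 - <<'E'
from h import *
s=ctrl.get_state();print(s["position"],s["time"])
t=ctrl.capture("scene");
uv=proj(t,[562,-322,110])[0].astype(int);u,v=uv
save(t,"near.png",6,(u-50,v-45,u+50,v+45))
print(u-50,v-45, (proj(t,[[562.5,-322.5,120],*(plate(np.radians(36))+[562.5,-322.5,0])])-[u-50,v-45])*6)
E
```

```text
[ 570.81702725 -319.17032635  218.01239302] 2.55
220 175 [[297.80139586 262.2855694 ]
 [248.36632172 259.93137867]
 [334.5363652  289.50492282]
 [347.2786869  264.64177057]
 [261.6167235  235.47396719]]
```

View pics/near.png

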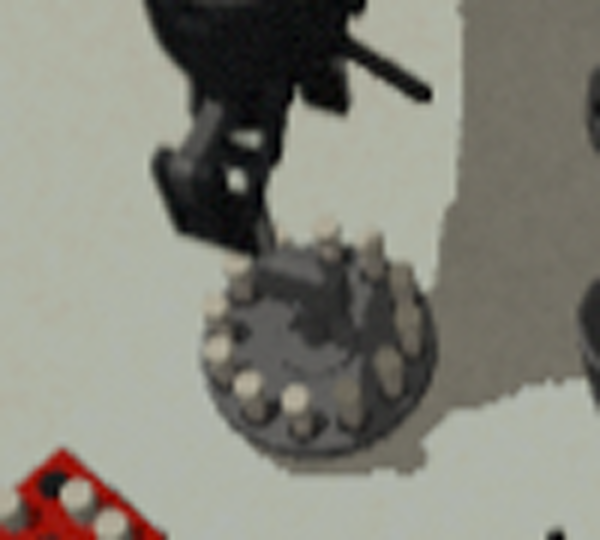

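Request:
send_rows:
  steps:
    - [0,0,0,0]
    - [0,0,-4,0]
    - [0,0,-8,0]
    - [0,0,-10.6,0]
    - [0,0,-10.6,0]

```text
time: 3.1
position: [557.9, -325.4, 105.2]
tool_rot: [[0.809, 0.588, -0.006], [0.588, -0.809, 0.001], [-0.004, -0.004, -1.0]]
ft_force: [-0.5, -0.4, 0.6]
gripper_width: 0.82
grip_force: 0.0
```

Request:
send_rows:
  steps:
    - [0,0,0,0]
    - [0,0,0,0]
    - [0,0,0,0]
    - [0,0,0,0]
    - [0,0,0,0]
  claw: 0
  grip_force: 60

```text
time: 3.6
position: [562.0, -323.9, 109.0]
tool_rot: [[0.806, 0.591, 0.002], [0.591, -0.806, -0.001], [0.001, 0.002, -1.0]]
ft_force: [-1.1, 0.1, 6.1]
gripper_width: 0.159
grip_force: 61.7
```

Request:
send_rows:
  steps:
    - [0,0,1,0]
    - [0,0,3,0]
    - [0,0,6,0]
    - [0,0,9,0]
    - [0,0,12,0]

```text
time: 4.1
position: [560.9, -323.0, 228.6]
tool_rot: [[0.806, 0.592, -0.001], [0.592, -0.806, 0.001], [-0.0, -0.001, -1.0]]
ft_force: [0.3, -0.4, -2.5]
gripper_width: 0.156
grip_force: 60.3
```

Request:
send_rows:
  steps:
    - [0,0,3,0]
    - [0,0,4.5,0]
    - [0,1,4.5,0]
    - [0,3,4.5,0]
    - [0,6,4.5,0]

```text
time: 4.6
position: [559.9, -262.2, 270.5]
tool_rot: [[0.807, 0.59, -0.003], [0.59, -0.807, 0.001], [-0.002, -0.003, -1.0]]
ft_force: [0.3, 0.7, -2.6]
gripper_width: 0.154
grip_force: 60.2
```

Request:
send_rows:
  steps:
    - [0,3.5,0,-1]
    - [0,7,0,-2]
    - [0,10.5,0,-3]
    - [0,14,0,-4]
    - [0,17.5,0,-5]

```text
time: 5.1
position: [559.4, -84.5, 270.6]
tool_rot: [[0.854, 0.52, -0.004], [0.52, -0.854, 0.002], [-0.003, -0.003, -1.0]]
ft_force: [0.0, -0.3, -2.1]
gripper_width: 0.159
grip_force: 60.3
```

Request:
send_rows:
  steps:
    - [0,3.5,0,-1]
    - [0,7,0,-2]
    - [0,10.5,0,-3]
    - [0,14,0,-4]
    - [0,17.5,0,-5]

```text
time: 5.6
position: [558.7, 89.9, 270.6]
tool_rot: [[0.896, 0.444, -0.004], [0.444, -0.896, 0.0], [-0.004, -0.002, -1.0]]
ft_force: [-0.2, 0.2, -3.2]
gripper_width: 0.155
grip_force: 60.3
```

Request:
send_rows:
  steps:
    - [0,3.5,0,-1]
    - [0,7,0,-2]
    - [0,10.5,0,-2.7]
    - [0.4,13,0,-2.7]
    - [0.4,15.1,0,-2.7]

```text
time: 6.1
position: [562.5, 241.3, 270.3]
tool_rot: [[0.915, 0.403, -0.004], [0.403, -0.915, 0.0], [-0.004, -0.002, -1.0]]
ft_force: [-0.2, -0.8, -3.3]
gripper_width: 0.154
grip_force: 60.3
```

Request:
send_rows:
  steps:
    - [0,0,0,0]
    - [0,0,0,0]
    - [0,0,0,0]
    - [0,0,0,0]

```text
time: 6.5
position: [565.0, 236.4, 272.0]
tool_rot: [[0.917, 0.399, -0.001], [0.399, -0.917, -0.001], [-0.001, 0.001, -1.0]]
ft_force: [-0.7, 0.2, -2.9]
gripper_width: 0.151
grip_force: 60.3
```

```bash
python3 - <<'E'
from h import *
s=ctrl.get_state();p=s["position"];R=s["tool_rot"];print(p,np.degrees(np.arctan2(R[1][0],R[0][0])),s["ft_force"],s["time"])
ims=[]
for n in("scene","top"):
    c=ctrl.capture(n);z0=p[2]-107
    for k in("carousel_handle","carousel_foot"):
        for d in ctrl.outline_of(c,k)[:2]:
            if d["mask"].sum()<6000:print(n,k,d["confidence"],d["mask"].sum(),d["centre"])
    u,v=proj(c,[567,239,120])[0].astype(int); im=c["color"][v-50:v+50,u-50:u+50,::-1].copy()
    im=cv2.resize(im,(400,400),interpolation=cv2.INTER_CUBIC)
    for r,z,col in((58,40,(0,0,255)),(46,0,(0,255,0)),(58,26,(255,0,0))):
        q=(proj(c,ring(r,z)+[p[0],p[1],z0])-[u-50,v-50])*4
        cv2.polylines(im,[q.astype(int)],True,col,1)
    q=(proj(c,ring(53,100)+[567,239,0])-[u-50,v-50])*4
    cv2.polylines(im,[q.astype(int)],True,(0,255,255),1)
    ims.append(im)
cv2.imwrite("pics/over.png",np.hstack(ims))
E
```

```text
[565.02301935 236.3571737  271.95956857] 23.48516504284253 [-0.69894548  0.19891059 -2.9210099 ] 6.5
scene carousel_handle 0.94 1162 [424.2, 121.9]
scene carousel_foot 0.92 1166 [427.6, 117.0]
top carousel_handle 0.68 2207 [146.5, 208.1]
top carousel_foot 0.75 2121 [145.0, 209.7]
```

View pics/over.png

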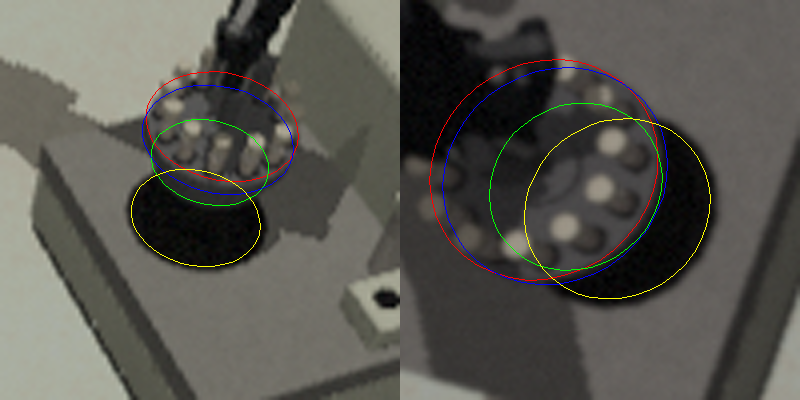

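Request:
send_rows:
  steps:
    - [0.1,0.1,-1.5,0]
    - [0.2,0.25,-3,0]
    - [0.2,0.25,-4.5,0]
    - [0.2,0.25,-5.3,0]
    - [0.2,0.25,-5.3,0]

```text
time: 7.3
position: [566.7, 239.7, 218.2]
tool_rot: [[0.917, 0.4, -0.002], [0.4, -0.917, -0.001], [-0.002, 0.0, -1.0]]
ft_force: [0.1, 0.5, -2.4]
gripper_width: 0.15
grip_force: 60.2
```

Request:
send_rows:
  steps:
    - [0,0,0,0]
    - [0,0,-0.2,0]
    - [0,0,-0.4,0]
    - [0,0,-0.6,0]
    - [0,0,-0.6,0]
  grip_force: 40

```text
time: 7.8
position: [567.2, 240.0, 213.2]
tool_rot: [[0.917, 0.4, -0.0], [0.4, -0.917, -0.0], [-0.0, 0.0, -1.0]]
ft_force: [0.3, -0.0, -2.6]
gripper_width: 0.156
grip_force: 60.2
```

Request:
send_rows:
  steps:
    - [0,0,-0.2,0]
    - [0,0,-0.4,0]
    - [0,0,-0.6,0]
    - [0,0,-0.8,0]
    - [0,0,-0.8,0]

```text
time: 8.3
position: [567.1, 240.0, 204.9]
tool_rot: [[0.917, 0.4, -0.001], [0.4, -0.917, -0.0], [-0.001, 0.0, -1.0]]
ft_force: [-0.4, 0.3, -2.6]
gripper_width: 0.153
grip_force: 60.2
```

Request:
send_rows:
  steps:
    - [0,0,-0.15,0]
    - [0,0,-0.3,0]
    - [0,0,-0.4,0]
    - [0,0,-0.5,0]
    - [0,0,-0.5,0]
  claw: 0
  grip_force: 40

```text
time: 8.8
position: [567.2, 240.0, 200.1]
tool_rot: [[0.917, 0.4, -0.0], [0.4, -0.917, -0.0], [-0.0, 0.0, -1.0]]
ft_force: [0.4, 0.4, -2.4]
gripper_width: 0.157
grip_force: 60.2
```

Request:
send_rows:
  steps:
    - [0,0,-0.1,0]
    - [0,0,-0.2,0]
    - [0,0,-0.3,0]
    - [0,0,-0.3,0]

```text
time: 9.2
position: [567.2, 240.0, 197.1]
tool_rot: [[0.917, 0.4, -0.0], [0.4, -0.917, -0.0], [-0.0, 0.0, -1.0]]
ft_force: [0.4, -0.1, -2.4]
gripper_width: 0.149
grip_force: 60.2
```

Request:
send_rows:
  steps:
    - [0,0,-0.1,0]
    - [0,0,-0.2,0]
    - [0,0,-0.3,0]
    - [0,0,-0.3,0]

```text
time: 9.6
position: [567.2, 240.1, 194.1]
tool_rot: [[0.917, 0.4, -0.0], [0.4, -0.917, -0.0], [-0.0, -0.0, -1.0]]
ft_force: [-0.5, 0.8, -3.4]
gripper_width: 0.156
grip_force: 60.2
```

Request:
send_rows:
  steps:
    - [0,0,-0.1,0]
    - [0,0,-0.2,0]
    - [0,0,-0.3,0]
    - [0,0,-0.3,0]

```text
time: 10.0
position: [567.2, 240.0, 191.1]
tool_rot: [[0.917, 0.4, -0.0], [0.4, -0.917, -0.0], [-0.0, 0.0, -1.0]]
ft_force: [-0.1, 0.4, -1.9]
gripper_width: 0.155
grip_force: 60.2
```

Request:
send_rows:
  steps:
    - [0,0,-0.1,0]
    - [0,0,-0.2,0]
    - [0,0,-0.2,0]

```text
time: 10.3
position: [567.2, 240.1, 189.1]
tool_rot: [[0.917, 0.4, -0.0], [0.4, -0.917, -0.0], [-0.0, -0.0, -1.0]]
ft_force: [-0.2, 0.1, -2.6]
gripper_width: 0.151
grip_force: 60.2
```

Request:
send_rows:
  steps:
    - [0,0,-0.1,0]
    - [0,0,-0.2,0]
    - [0,0,-0.2,0]

```text
time: 10.6
position: [567.3, 240.0, 187.1]
tool_rot: [[0.917, 0.4, -0.0], [0.4, -0.917, -0.0], [-0.0, 0.0, -1.0]]
ft_force: [0.1, -0.1, -2.6]
gripper_width: 0.155
grip_force: 60.3
```

Request:
send_rows:
  steps:
    - [0,0,-0.1,0]
    - [0,0,-0.1,0]

```text
time: 10.8
position: [567.3, 240.2, 187.0]
tool_rot: [[0.917, 0.4, 0.0], [0.4, -0.917, 0.0], [0.0, -0.0, -1.0]]
ft_force: [-1.7, -0.9, 4.1]
gripper_width: 0.155
grip_force: 61.1
```

Request:
send_rows:
  steps:
    - [0,0,0,0]
    - [0,0,0,0]
    - [0,0,0,0]
    - [0,0,0,0]
    - [0,0,0,0]
  claw: 6

```text
time: 11.3
position: [567.4, 240.1, 186.3]
tool_rot: [[0.917, 0.4, 0.0], [0.4, -0.917, 0.0], [0.0, 0.0, -1.0]]
ft_force: [-0.1, 0.1, -1.1]
gripper_width: 0.705
grip_force: 0.0
```

Request:
send_rows:
  steps:
    - [0,0,2,0]
    - [0,0,5,0]
    - [0,0,9,0]
    - [0,-4,12,0]
    - [0,-9,12,0]

```text
time: 11.8
position: [569.7, 152.9, 310.9]
tool_rot: [[0.914, 0.405, 0.009], [0.405, -0.914, 0.004], [0.01, -0.0, -1.0]]
ft_force: [0.9, -0.6, 0.8]
gripper_width: 0.703
grip_force: 0.0
```

Request:
send_rows:
  steps:
    - [0,-5,0,0]
    - [0,-10,0,0]
    - [0,-15,0,0]
    - [0,-15,0,0]

```text
time: 12.2
position: [566.9, -10.2, 306.6]
tool_rot: [[0.922, 0.388, 0.0], [0.388, -0.922, -0.006], [-0.002, 0.006, -1.0]]
ft_force: [1.3, 0.1, -0.2]
gripper_width: 0.703
grip_force: 0.0
```

```bash
python3 - <<'E'
from h import *
ims=[]
for n in("scene","top"):
    c=ctrl.capture(n)
    for k in("carousel_handle","carousel_foot"):
        for d in ctrl.outline_of(c,k)[:2]:
            uv=proj(c,[567,239,140])[0]
            if d["mask"].sum()<6000 and np.hypot(*(np.array(d["centre"])-uv))<20:
                mc=maskc(d["mask"])
                for z in(78,90):
                    b=BODY[40:]+[0,0,z]
                    r=least_squares(lambda p:silc(c,[*p,0],b)-mc,[567,239]);print(n,k,z,r.x.round(1))
    u,v=proj(c,[567,239,140])[0].astype(int); im=c["color"][v-40:v+40,u-40:u+40,::-1].copy()
    im=cv2.resize(im,(400,400),interpolation=cv2.INTER_CUBIC)
    for z0,col in((78,(0,255,0)),(90,(0,0,255))):
        for q in(ring(58,26),plate(np.radians(23.5))):
            q=(proj(c,q+[567,240,z0])-[u-40,v-40]+.5)*5-.5
            cv2.polylines(im,[q.round().astype(int)],True,col,1)
    ims.append(im)
cv2.imwrite("pics/end.png",np.hstack(ims)); print(ctrl.get_state()["time"])
E
```

```text
scene carousel_handle 78 [565.3 240.9]
scene carousel_handle 90 [571.8 230.9]
scene carousel_foot 78 [565.7 241.5]
scene carousel_foot 90 [572.5 231.8]
12.5
```

View pics/end.png

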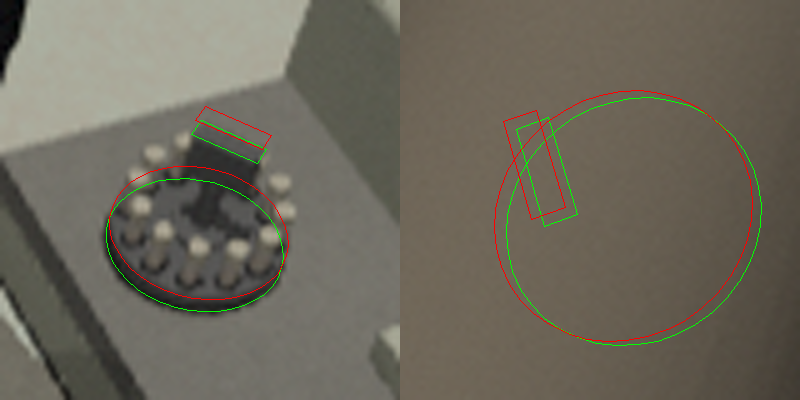

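The scene crop shows the disc's lower rim and the handle's top lying on the green "home" outlines, at about (205,312) and (228,140). They don't match the red outlines for 12 mm too high. In the top view the arm hides the carousel. The floor contact at TCP z = 187 agrees with it being home.

```bash
python3 -c "
from station import ctrl
print(ctrl.hand_in())"
```

```text
the job is handed in; nothing more can be done
None
```

The loaded carousel is in the analyser's pocket, let go, and the job was handed in at about 12.5 s. The scene view and the floor contact height both say it dropped fully home on the drive bar, but the hand-in returned no verdict.

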